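# Put two cocktail shakers back together

## Task

The two cocktail shakers, the big steel one and the small copper one, have been washed and their parts stand about the bar; put both back together where their tins stand. On each tin goes its own strainer top, fully seated in the mouth, and over the neck of the strainer its own cap, pushed fully home; set the parts in place rather than dropping them. Leave the tins where they are, and do not knock or shift the jigger.

Things in the scene. Friction and masses are not known exactly. Their poses are not given: they have to be found in the camera images.
- steel_tin: Body of the big shaker: open empty steel tumbler, 130 mm high, 58 mm across the foot, 83 mm across the rim, mouth 77 mm wide inside, wall about 3 mm, 0.3 kg, loose, upright on the worktop; it stays there. Origin: centre of the underside, z up along its axis; the rim is 130 mm above.
- steel_strainer: Steel strainer top, 70 mm high, 0.13 kg. Skirt, 0-14 mm up, 65 to 72 mm wide, enters the tin; flange, 14-17 mm up, 83 mm wide, rests on the tin's rim; dome up to a flat ring at 38 mm; upright neck, 38-70 mm up, 41 to 38 mm wide, perforated end: grasp this. Origin: centre of underside, z up. Seated: 116 mm above the steel tin's origin.
- steel_cap: Cap of the big shaker: steel cup standing mouth down, 46 mm high, 51 mm across at the mouth (bottom), 48 mm at 37 mm up, then rounded in; mouth 45 mm wide inside, 42 mm deep, 0.06 kg; grasp it round the outside. Origin: centre of the underside (mouth), z up. Home over the neck it rests on the flat ring: 38 mm above the strainer's origin.
- copper_tin: Body of the small shaker: open empty copper tumbler, 105 mm high, 47 mm across the foot, 64 mm across the rim, mouth 58 mm wide inside, wall about 3 mm, 0.22 kg, loose, upright on the worktop; it stays there. Origin: centre of the underside, z up along its axis; the rim is 105 mm above.
- copper_strainer: Copper strainer top, 60 mm high, 0.09 kg. Skirt, 0-13 mm up, 48 to 54 mm wide, enters the tin; flange, 13-16 mm up, 64 mm wide, rests on the tin's rim; dome up to a flat ring at 30 mm; upright neck, 30-60 mm up, 33 to 30 mm wide, perforated end: grasp this. Origin: centre of underside, z up. Seated: 92 mm above the copper tin's origin.
- copper_cap: Cap of the small shaker: copper cup standing mouth down, 40 mm high, 42 mm across at the mouth (bottom), 40 mm at 31 mm up, then rounded in; mouth 36 mm wide inside, 36 mm deep, 0.045 kg; grasp it round the outside. Origin: centre of the underside (mouth), z up. Home over the neck it rests on the flat ring: 30 mm above the strainer's origin.
- jigger: Bystander: steel double jigger (waisted measuring cup), 44 mm across, 88 mm high, loose, upright. Origin: centre of its underside.

How it is judged:
By the outcome, as a careful person would: the job done as asked, in the order asked, and still so for the second after the job is handed in, with the robot touching nothing.
It also fails if it takes over 109 s, if anything falls off the work surface, if the arm or the gripper's body presses on something with over 40 N, if the wrist force passes 120 N, or if a joint passes its speed limit or range.

## Robot

A 6-joint arm with a two-finger parallel gripper is mounted at the origin on a cart in front of the work surface, level with it; the furniture and walls round the work are solid. World frame = base frame: x ahead of the robot, y to its left, z up, the work surface at z = 0. Lengths are in m, angles in rad, forces in N, time in s.
With the tool pointing down it reaches from about 0.275 to 0.75 m from the base axis. Payload 10.2 kg.
Tool frame: the origin (TCP) lies at the very end of the fingers, on their centre line; the grasp point (between the pads) lies robot.grip_point_offset behind it (robot.grip_point_offset is the distance from the TCP to the grasp point, in m); z points along the fingers, y is the direction in which the jaws open and shut (so a half turn about z gives the same grasp; the last joint's range is limited). The gripper opens to 88 mm and grips with 3 to 60 N. Pads are 18 mm wide; open, the fingers measure 123 mm over their backs; the gripper's body (75 mm by 187 mm) begins 45 mm behind the grasp point.
Start: joints at [-1.394, 0.313, 1.498, -0, 1.331, -0.223], TCP at [0.204, -0.484, 0.239] pointing down, gripper open.
Joint ranges: [-2.94, 2.94], [-0.97, 2.17], [0.19, 2.56], [-1.23, 4.37], [0.02, 3.11], [-2.88, 2.88]. Speed limits (rad/s): [2.39, 2.39, 3.01, 3.14, 3.14, 3.14].

## Interface

Orientations are given as a rotation vector (axis times angle).
In Python, from cell import robot, grab_frame gives the robot as it stands. The module is installed in compiled form; this text tells all that it offers.
- The arm moves only by the tool servo_tool, never from a script. Its argument "increments" is a list of rows, each a list of 5 numbers: the opening, from 0 (shut) to 1 (fully open), then the shift along the tool's x, y, z in cm, then the turn about the tool's z in rad. In form: [[jaw, tx, ty, tz, spin], ...]. A call has 1 to 12 rows; each row is the pose to reach, as a shift and turn from the pose commanded when the call began, along the tool's axes at that moment; what a row does not reach only later rows make up. A row lasts 1/10 s, in which the tool goes at most 50 mm and 8.59 degrees, less where a joint would pass 70% of its speed; a pose out of reach is approached as far as the arm can. A call with a gripper value outside its range is refused whole. The fingers move at their own pace and stop on an object; the grip force is fixed at half the most. Time passes only in rows, so rows that repeat a pose let the fingers close. It gives the time, the measured TCP pose, the force and the opening at its end, in the units of the state.
- robot.state(): the state, without advancing time (a new reading comes with each control period).
- grab_frame(name): name is "side" or "top" or "wrist"; returns a dict with "img" (480x640x3 uint8, blue, green, red), "z_map" (480x640 float32, m along the optical axis (not along the pixel's ray), 0 where there is no reading), "fx", "fy", "cx", "cy" (pixels), "R" (3x3) and "t" (3): a world point X has camera coordinates R X + t; the wrist camera has in their place "mount" (4x4, takes a point from camera to tool coordinates, whose origin is the TCP and whose axes are the flange's). Camera axes: x right, y down, z forward; pixel columns grow to the right and rows downward; lengths in m; the calibration is good to about 2 mm. A picture is of the moment at which its call begins: read the wrist's pose just before it.
- robot.sign_off(): hands the job in, once; it reports no verdict.
The state is a dict: "clock": time; "q": joint angles; "joint_velocities": joint speeds; "effort": joint torques, N m; "tool_pos": TCP position; "tcp_rot": TCP orientation; "force": force on the tool from outside, world axes, zero at the start; "wrist_torque": the same for the moment, N m; "grip_width": finger opening in m.
Only numpy, scipy, OpenCV 4.12 (cv2) and the standard library are available. Lean on these libraries where they do the work, as an engineer would, in place of code of your own. Each camera call takes 0.05 s, during which the arm holds its last target.

## Working session

There is one attempt and no reset: what is moved stays moved. The work goes in short steps, Python scripts to look and compute and a tool call to move; the robot and the scene stay as the last step left them, time stands still between calls to the robot, and variables do not carry over. Pictures are saved under pics/ and viewed, and the job is handed in when it is done.

Besides the shell and the picture viewer there is one more tool, called after ">>>" as name([rows], argument=value, ...), one row to a line, values as JSON. servo_tool: Moves the arm, as the interface text tells. Its arguments: {"type":"object","properties":{"increments":{"type":"array","items":{"type":"array","items":{"type":"number"}}}},"required":["increments"]}

```bash
mkdir -p pics; cat > h.py <<'E'
import numpy as np,cv2
from cell import robot,grab_frame
def snap(n,fn):
    f=grab_frame(n); cv2.imwrite('pics/'+fn,f['img']); np.savez('pics/'+fn[:-4]+'.npz',**f); return f
E
python3 - <<'E'
from h import *
print(robot.state(), robot.grip_point_offset)
for n in('side','top'):
    f=snap(n,n+'1.png'); print(n,f['fx'],f['cx'],f['cy'],f['R'],f['t'])
E
```

```text
{'clock': 0.0, 'q': array([-1.39438688e+00,  3.13432738e-01,  1.49842353e+00,  3.33548510e-05,
        1.33100755e+00, -2.23422273e-01]), 'joint_velocities': array([ 2.03479047e-03,  7.20234750e-04,  4.65424203e-05, -5.31968597e-04,
       -5.94796222e-05, -8.34021447e-04]), 'effort': array([ 9.64148821e-04, -4.02202964e+01, -2.52273721e+01,  6.95275096e-02,
        3.52104928e-02, -1.14059892e-04]), 'tool_pos': array([ 0.20430509, -0.48335194,  0.23817501]), 'tcp_rot': array([-3.07778019e+00, -6.23614602e-01, -9.77648529e-05]), 'force': array([-0.53949547, -0.66950705, -0.63831011]), 'wrist_torque': array([-0.00107432,  0.04341639, -0.00980978]), 'grip_width': 0.08799076899499476} 0.0187
side 603.6563839142331 326.072838768652 236.4599629409794 [[ 0.40082437 -0.91583364 -0.0242604 ]
 [-0.52029436 -0.20575672 -0.82882926]
 [ 0.75407798  0.34483751 -0.55897539]] [-0.1654429   0.26821842  0.98267466]
top 494.022078487413 323.08430079548515 236.65369143929803 [[ 0.00933148 -0.99979053  0.01821608]
 [-0.98666641 -0.01216608 -0.16230027]
 [ 0.16248789 -0.01645869 -0.98657326]] [-0.01135226  0.48540527  1.26811172]
```

View pics/side1.png

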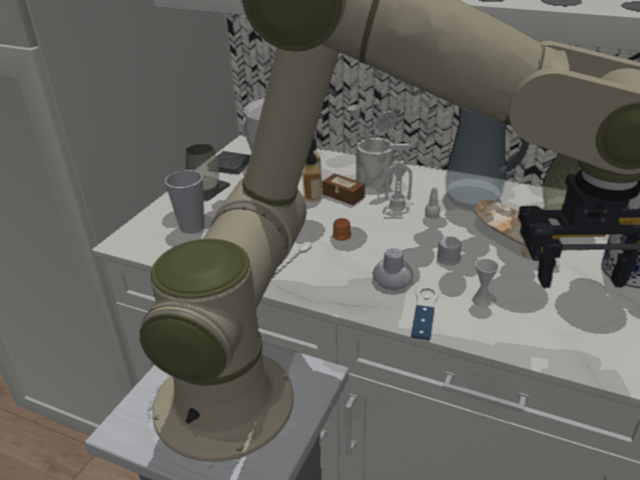

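View pics/top1.png

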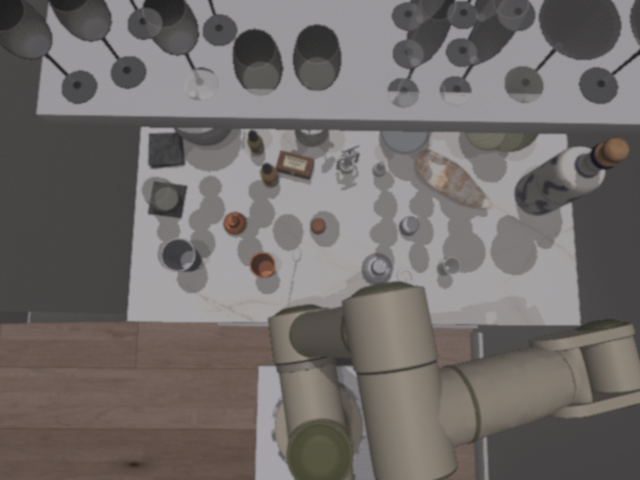

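The side view shows the steel tin near (187,200), copper cap (342,229), steel strainer (393,270), steel cap (449,250) and jigger (485,282). The top view shows the steel tin (180,255), copper tin (263,265), copper strainer (235,222), copper cap (318,226), steel strainer (378,268), steel cap (409,226) and jigger (448,267).

```bash
python3 - <<'E'
from h import *
f=np.load('pics/top1.npz'); im=f['img']; z=f['z_map']
c=im[190:310,120:480]; cv2.imwrite('pics/topc.png',cv2.resize(c[:, :180],None,fx=4.4,fy=4.4,interpolation=cv2.INTER_CUBIC)); cv2.imwrite('pics/topd.png',cv2.resize(c[:,160:],None,fx=4,fy=4,interpolation=cv2.INTER_CUBIC))
v,u=np.mgrid[:480,:640]
P=np.stack([(u-f['cx'])/f['fx']*z,(v-f['cy'])/f['fy']*z,z],-1)
W=(P-f['t'])@f['R']
np.save('pics/W.npy',W)
for n,(a,b) in dict(st=(180,255),ct=(263,265),cs=(235,222),cc=(318,226),ss=(378,268),sc=(409,226),jig=(448,267)).items():
    r=26; w=W[b-r:b+r,a-r:a+r].reshape(-1,3); w=w[z[b-r:b+r,a-r:a+r].ravel()>0]
    for lo in(0.012,0.02,0.03,0.05,0.08,0.1):
        k=w[(w[:,2]>lo)&(w[:,2]<.2)]
        if len(k): print(n,lo,len(k),k.min(0).round(3),k.max(0).round(3),((k.min(0)+k.max(0))/2).round(3))
# shelf
for p in((100,300),(118,300),(122,300),(60,80),(145,300)): print(p,W[p].round(3))
for (u1,v1) in ((295,165),(165,150),(167,198),(270,175),(255,140),(347,160),(380,170),(180,240),(200,130)): print((u1,v1),W[v1-3:v1+4,u1-3:u1+4].reshape(-1,3).max(0).round(3))
E
```

```text
st 0.012 893 [0.382 0.306 0.012] [0.464 0.39  0.139] [0.423 0.348 0.075]
st 0.02 861 [0.382 0.306 0.02 ] [0.464 0.39  0.139] [0.423 0.348 0.079]
st 0.03 805 [0.382 0.306 0.03 ] [0.464 0.39  0.139] [0.423 0.348 0.084]
st 0.05 700 [0.382 0.306 0.05 ] [0.464 0.39  0.139] [0.423 0.348 0.094]
st 0.08 512 [0.382 0.306 0.08 ] [0.464 0.39  0.139] [0.423 0.348 0.109]
st 0.1 372 [0.382 0.306 0.1  ] [0.464 0.39  0.139] [0.423 0.348 0.119]
ct 0.012 356 [0.372 0.114 0.012] [0.434 0.176 0.111] [0.403 0.145 0.061]
ct 0.02 337 [0.372 0.114 0.02 ] [0.434 0.176 0.111] [0.403 0.145 0.065]
ct 0.03 315 [0.372 0.114 0.03 ] [0.434 0.176 0.111] [0.403 0.145 0.07 ]
ct 0.05 272 [0.372 0.114 0.05 ] [0.434 0.176 0.111] [0.403 0.145 0.08 ]
ct 0.08 186 [0.372 0.114 0.08 ] [0.434 0.176 0.111] [0.403 0.145 0.095]
ct 0.1 118 [0.372 0.114 0.1  ] [0.434 0.176 0.111] [0.403 0.145 0.105]
cs 0.012 425 [0.493 0.201 0.013] [0.554 0.264 0.067] [0.523 0.232 0.04 ]
cs 0.02 390 [0.493 0.201 0.02 ] [0.553 0.261 0.067] [0.523 0.231 0.044]
cs 0.03 213 [0.497 0.205 0.03 ] [0.548 0.256 0.067] [0.523 0.231 0.049]
cs 0.05 108 [0.509 
[... 1074 characters left out ...]
09 -0.333  0.057]
jig 0.03 233 [ 0.388 -0.355  0.03 ] [ 0.43  -0.312  0.094] [ 0.409 -0.333  0.062]
jig 0.05 205 [ 0.388 -0.355  0.05 ] [ 0.43  -0.312  0.094] [ 0.409 -0.333  0.072]
jig 0.08 78 [ 0.388 -0.355  0.08 ] [ 0.43  -0.312  0.094] [ 0.409 -0.333  0.087]
(100, 300) [0.657 0.045 0.498]
(118, 300) [0.624 0.045 0.496]
(122, 300) [0.622 0.045 0.481]
(60, 80) [0.727 0.442 0.497]
(145, 300) [ 0.753  0.061 -0.003]
(295, 165) [0.691 0.08  1.33 ]
(165, 150) [0.736 0.441 0.021]
(167, 198) [0.599 0.427 1.33 ]
(270, 175) [0.646 0.142 0.115]
(255, 140) [0.741 0.185 0.114]
(347, 160) [ 0.704 -0.056  0.119]
(380, 170) [0.679 0.015 1.33 ]
(180, 240) [0.487 0.39  0.136]
(200, 130) [0.737 0.315 0.448]
```

```bash
python3 - <<'E'
from h import *
f=np.load('pics/side1.npz'); im=f['img']; 
cv2.imwrite('pics/sidec.png',cv2.resize(im[120:320,140:340],None,fx=3,fy=3,interpolation=cv2.INTER_CUBIC))
E
```

```text
(no output)
```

View pics/topc.png

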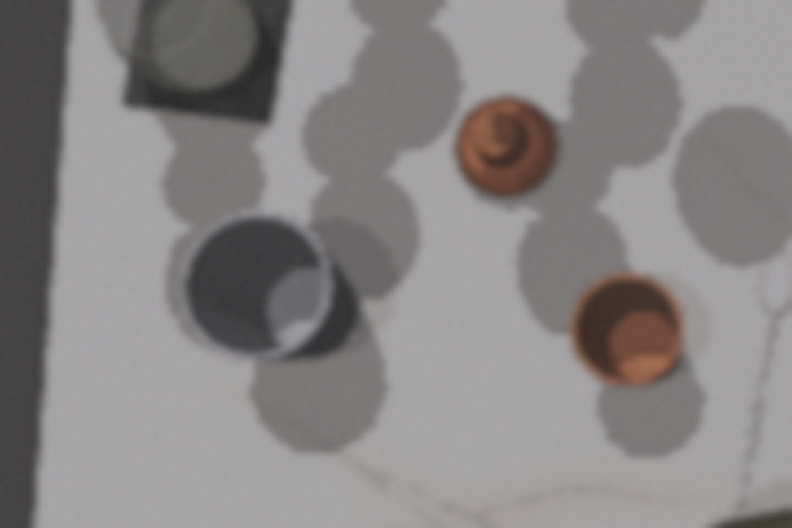

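View pics/topd.png

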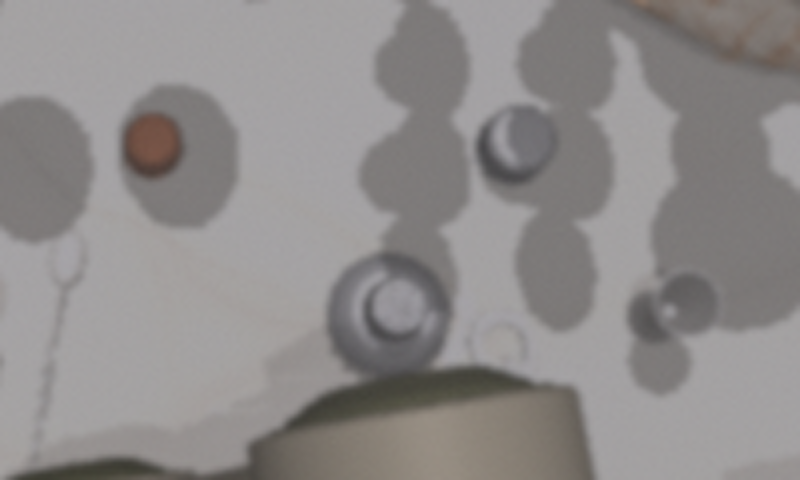

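View pics/sidec.png

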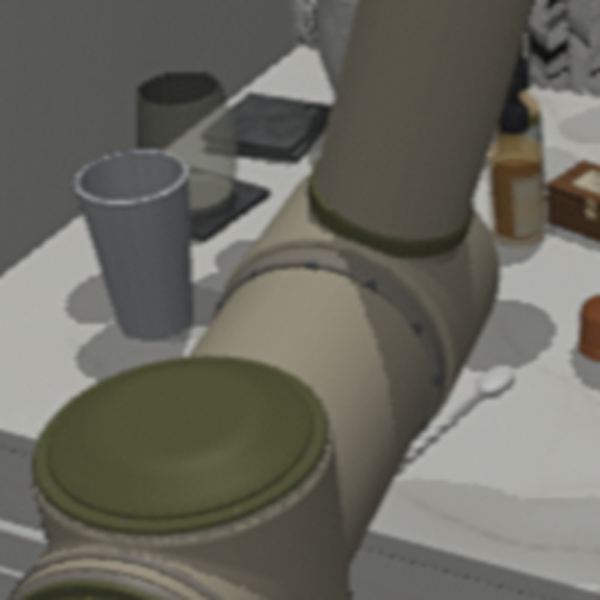

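```bash
cat >> h.py <<'E'
from scipy.spatial.transform import Rotation as Rn
def to(x=None,y=None,z=None,yaw=None):
    s=robot.state(); p=s['tool_pos']; R=Rn.from_rotvec(s['tcp_rot']).as_matrix()
    t=np.array([p[0] if x is None else x,p[1] if y is None else y,p[2] if z is None else z])
    d=R.T@(t-p)*100
    yw=np.arctan2(R[1,0],R[0,0])
    print('clock',round(s['clock'],2),'p',p.round(4),'yaw',yw.round(4),'F',s['force'].round(1),'w',round(s['grip_width'],4),'tilt',(R[:,2]).round(4))
    print('delta cm',d.round(2),'spin', None if yaw is None else round(yw-yaw,3))
def wshot(fn):
    s=robot.state(); f=grab_frame('wrist'); cv2.imwrite('pics/'+fn,f['img'])
    M=f['mount']; R=Rn.from_rotvec(s['tcp_rot']).as_matrix()
    z=f['z_map']; v,u=np.mgrid[:480,:640]
    P=np.stack([(u-f['cx'])/f['fx']*z,(v-f['cy'])/f['fy']*z,z],-1)
    W=(P@M[:3,:3].T+M[:3,3])@R.T+s['tool_pos']; W[z<=0]=9
    C=R@M[:3,:3]; c=R@M[:3,3]+s['tool_pos']
    def ray(u,v,h): # pixel to world at height h
        d=C@np.array([(u-f['cx'])/f['fx'],(v-f['cy'])/f['fy'],1]); return c+d*(h-c[2])/d[2]
    def pix(X):
        q=C.T@(np.asarray(X)-c); return f['fx']*q[0]/q[2]+f['cx'],f['fy']*q[1]/q[2]+f['cy']
    np.savez('pics/'+fn[:-4]+'.npz',W=W,img=f['img'])
    return f,W,ray,pix
def box(W,cx,cy,r,bands):
    w=W.reshape(-1,3); w=w[np.hypot(w[:,0]-cx,w[:,1]-cy)<r]
    for lo,hi in bands:
        k=w[(w[:,2]>lo)&(w[:,2]<hi)]
        if len(k)>10:
            a,b=np.percentile(k,[.5,99.5],axis=0); print(lo,hi,len(k),'mid',((a+b)/2).round(4)[:2],'size',(b-a).round(4),'med z',np.median(k[:,2]).round(4))
E
python3 -c "
from h import *
to(.36,-.151,.24,0)
f,W,ray,pix=wshot('w0.png');print(f['mount'],f['fx'])"
```

```text
clock 0.1 p [ 0.2043 -0.4834  0.2382] yaw 0.3999 F [0.  0.6 0.4] w 0.0878 tilt [-2.0e-04  1.2e-03 -1.0e+00]
delta cm [ 27.28 -24.55  -0.14] spin 0.4
[[ 8.08718980e-04 -9.52537830e-01 -3.04419166e-01  8.03771528e-02]
 [ 9.99999565e-01  9.11631502e-04 -1.95930055e-04  1.06085655e-03]
 [ 4.64148891e-04 -3.04418876e-01  9.52538153e-01 -1.45984995e-01]
 [ 0.00000000e+00  0.00000000e+00  0.00000000e+00  1.00000000e+00]] 421.2781049911347
```

>>> servo_tool([
  [1,31.4,-22.7,0,0.4],
  [1,31.4,-22.7,0,0.4],
  [1,31.4,-22.7,0,0.4],
  [1,31.4,-22.7,0,0.4],
  [1,31.4,-22.7,0,0.4],
  [1,31.4,-22.7,0,0.4],
  [1,31.4,-22.7,0,0.4],
  [1,31.4,-22.7,0,0.4],
  [1,31.4,-22.7,0,0.4],
  [1,31.4,-22.7,0,0.4],
  [1,31.4,-22.7,0,0.4],
  [1,31.4,-22.7,0,0.4],
])

```text
clock: 1.35
tool_pos: [0.4048, -0.1533, 0.2387]
tcp_rot: [3.142, -0.004, -0.0]
force: [0.6, 1.1, 0.4]
grip_width: 0.0879
```

```bash
python3 -c "
from h import *
to(.406,-.151,.24,0)
f,W,ray,pix=wshot('w1.png')
box(W,.406,-.151,.06,[(.008,.1),(.02,.1),(.03,.1),(.045,.1),(.06,.1),(-.05,.005)])
print(pix((.406,-.151,.07)))"
```

```text
clock 1.35 p [ 0.4048 -0.1533  0.2387] yaw -0.0023 F [0.6 1.1 0.4] w 0.0879 tilt [-2.e-04 -0.e+00 -1.e+00]
delta cm [ 0.12 -0.24 -0.13] spin -0.002
0.008 0.1 6668 mid [ 0.4089 -0.152 ] size [0.0765 0.0784 0.0544] med z 0.0371
0.02 0.1 6443 mid [ 0.4083 -0.152 ] size [0.0756 0.0766 0.0511] med z 0.0373
0.03 0.1 5124 mid [ 0.4078 -0.152 ] size [0.0664 0.0669 0.0414] med z 0.0384
0.045 0.1 2061 mid [ 0.4083 -0.152 ] size [0.0366 0.0369 0.0262] med z 0.0697
0.06 0.1 1832 mid [ 0.4079 -0.1522] size [0.0358 0.0358 0.0112] med z 0.0698
-0.05 0.005 6281 mid [ 0.406  -0.1509] size [0.1171 0.1167 0.0042] med z 0.0002
(np.float64(311.362323005645), np.float64(217.7258819097796))
```

View pics/w1.png

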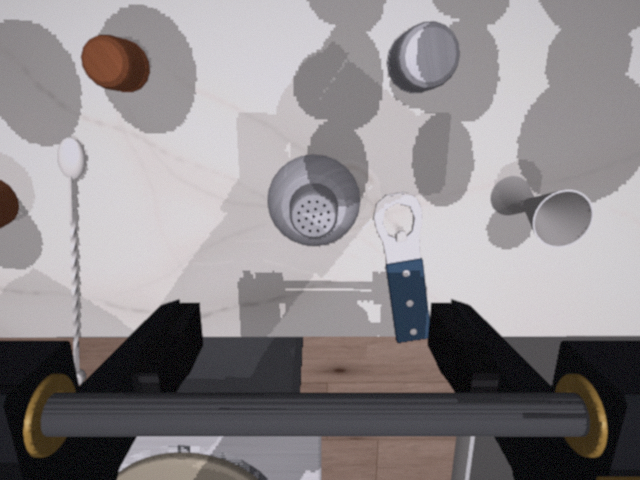

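The wrist view shows the steel strainer at (314,210), its neck top centred between the jaws, with the steel cap at (428,57), copper cap (115,62) and jigger (560,217). Depth agrees with the known heights. I'll descend onto the neck.

>>> servo_tool([
  [1,0.3,-0.1,4,0],
  [1,0.3,-0.1,8,0],
  [1,0.3,-0.1,12,0],
  [1,0.3,-0.1,15,0],
  [1,0.3,-0.1,17,0],
  [1,0.3,-0.1,18.5,0],
  [1,0.3,-0.1,19.6,0],
  [1,0.3,-0.1,19.6,0],
  [1,0.3,-0.1,19.6,0],
])

```text
clock: 2.3
tool_pos: [0.4084, -0.1517, 0.0431]
tcp_rot: [3.141, -0.001, 0.001]
force: [-0.1, -0.2, 0.2]
grip_width: 0.088
```

```bash
python3 -c "
from h import *
to(.408,-.152,.042,0)
W=np.load('pics/w1.npz')['W']
for n,a,b in(('sc',.521,-.238),('cc',.518,.008),('jig',.409,-.333)):
  print(n);box(W,a,b,.04,[(.02,.1),(.03,.1),(.04,.1)])
"
```

```text
clock 2.3 p [ 0.4084 -0.1517  0.0431] yaw -0.0007 F [-0.1 -0.2  0.2] w 0.088 tilt [ 5.e-04 -3.e-04 -1.e+00]
delta cm [-0.04  0.03  0.11] spin -0.001
sc
0.02 0.1 3693 mid [ 0.5227 -0.2375] size [0.0461 0.0454 0.0264] med z 0.0448
0.03 0.1 3522 mid [ 0.523  -0.2377] size [0.0457 0.0451 0.0162] med z 0.0448
0.04 0.1 3176 mid [ 0.5233 -0.2384] size [0.0436 0.0435 0.0071] med z 0.045
cc
0.02 0.1 2545 mid [0.5199 0.0053] size [0.0381 0.0366 0.0209] med z 0.0386
0.03 0.1 2257 mid [0.5199 0.0055] size [0.0378 0.0361 0.0111] med z 0.0389
0.04 0.1 441 mid [0.52   0.0068] size [0.029  0.0274 0.0018] med z 0.0404
jig
0.02 0.1 3531 mid [ 0.409  -0.3333] size [0.0415 0.0421 0.0682] med z 0.0733
0.03 0.1 3232 mid [ 0.409  -0.3333] size [0.0416 0.0422 0.0581] med z 0.0751
0.04 0.1 3079 mid [ 0.409  -0.3333] size [0.0417 0.0422 0.0441] med z 0.0759
```

>>> servo_tool([
  [0.35,0,0,0,0],
  [0.35,0,0,0,0],
  [0.35,0,0,0,0],
  [0,0,0,0,0],
  [0,0,0,0,0],
  [0,0,0,0,0],
  [0,0,0,0,0],
  [0,0,0,0,0],
])

```text
clock: 3.1
tool_pos: [0.4083, -0.1513, 0.0427]
tcp_rot: [3.142, -0.0, 0.0]
force: [0.2, -1.5, -0.2]
grip_width: 0.0386
```

>>> servo_tool([
  [0,0,0,-1,0],
  [0,0,0,-3,0],
  [0,0,0,-6,0],
  [0,0,0,-10,0],
  [0,0,0,-14,0],
  [0,0,0,-18,0],
  [0,0,0,-20,0],
  [0,0,0,-20,0],
])

```text
clock: 3.9
tool_pos: [0.4089, -0.1517, 0.2455]
tcp_rot: [3.138, -0.0, 0.007]
force: [-0.1, 0.1, -2.7]
grip_width: 0.0386
```

```bash
python3 -c "
from h import *
to(.42,.348,.26,0)
f,W,ray,pix=wshot('w2.png')
s=robot.state()['tool_pos']
W2=W-s
w=W2.reshape(-1,3);w=w[(np.hypot(w[:,0],w[:,1])<.06)&(np.isfinite(w[:,0]))]
for lo,hi in((-.05,.04),(-.012,.0),(-.03,-.015),(.02,.04)):
  k=w[(w[:,2]>lo)&(w[:,2]<hi)]
  if len(k): print(lo,hi,len(k),k.min(0).round(4),k.max(0).round(4))
"
```

```text
clock 3.9 p [ 0.4089 -0.1517  0.2455] yaw -0.0 F [-0.1  0.1 -2.7] w 0.0386 tilt [ 0.0045 -0.0032 -1.    ]
delta cm [  1.12 -49.96  -1.6 ] spin -0.0
-0.05 0.04 29217 [-0.0093 -0.0423 -0.0274] [0.0413 0.0406 0.04  ]
-0.012 0.0 7961 [ 0.0043 -0.0364 -0.012 ] [ 0.0364  0.0349 -0.    ]
-0.03 -0.015 2931 [-0.0022 -0.0423 -0.0274] [ 0.0413  0.0406 -0.015 ]
0.02 0.04 12302 [-0.0093 -0.0362  0.02  ] [0.0195 0.035  0.04  ]
```

View pics/w2.png

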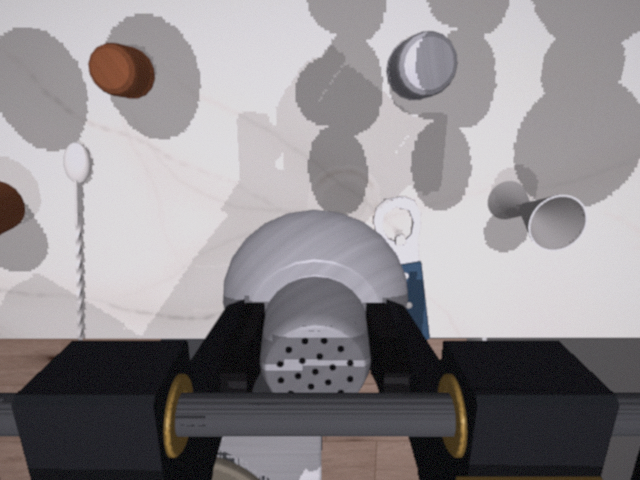

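The view shows the strainer held upright in the jaws with its flange centred ((225–405, 300)), and the jigger undisturbed. I'll carry it to the steel tin, staying short in x so the tin is visible.

>>> servo_tool([
  [0,-0.3,-2,-3,0],
  [0,-0.8,-5,-5,0],
  [0,-1.4,-10,-6,0],
  [0,-2,-15,-6,0],
  [0,-2.6,-20,-6,0],
  [0,-3.2,-25,-6,0],
  [0,-3.8,-30,-6,0],
  [0,-4.4,-35,-6,0],
  [0,-5,-40,-6,0],
  [0,-5,-45,-6,0],
  [0,-5,-48,-6,0],
  [0,-5,-50,-6,0],
])

```text
clock: 5.15
tool_pos: [0.3572, 0.3508, 0.3003]
tcp_rot: [3.14, 0.003, -0.006]
force: [-0.5, 0.1, -2.0]
grip_width: 0.0387
```

>>> servo_tool([
  [0,0,0,0,0],
  [0,0,0,0,0],
  [0,0,0,0,0],
])

```text
clock: 5.45
tool_pos: [0.3583, 0.3478, 0.3021]
tcp_rot: [3.141, -0.002, -0.002]
force: [-0.0, 0.1, -1.8]
grip_width: 0.0388
```

```bash
python3 -c "
from h import *
to(.423,.348,.26,0)
f,W,ray,pix=wshot('w3.png')
box(W,.423,.348,.07,[(.1,.16),(.12,.16),(.126,.15)])
print('ct');box(W,.403,.145,.06,[(.08,.16),(.098,.13)])
print('cs');box(W,.523,.231,.05,[(.01,.1),(.022,.1),(.04,.1),(.055,.1)])
s=robot.state()['tool_pos']
"
```

```text
clock 5.45 p [0.3583 0.3478 0.3021] yaw -0.0011 F [-0.   0.1 -1.8] w 0.0388 tilt [-1.1e-03 -9.0e-04 -1.0e+00]
delta cm [ 6.47 -0.03  4.2 ] spin -0.001
0.1 0.16 3795 mid [0.4241 0.3483] size [0.0818 0.0818 0.0315] med z 0.1256
0.12 0.16 2323 mid [0.4241 0.3483] size [0.082  0.0822 0.0118] med z 0.1295
0.126 0.15 1864 mid [0.4239 0.3484] size [0.0824 0.0823 0.0058] med z 0.1298
ct
0.08 0.16 3390 mid [0.4048 0.1456] size [0.0623 0.0628 0.0262] med z 0.0973
0.098 0.13 1622 mid [0.4048 0.1455] size [0.0637 0.0633 0.0085] med z 0.1043
cs
0.01 0.1 2751 mid [0.513  0.2335] size [0.0364 0.0598 0.0472] med z 0.0295
0.022 0.1 2311 mid [0.514  0.2325] size [0.0332 0.0561 0.0395] med z 0.0302
0.04 0.1 768 mid [0.5182 0.2333] size [0.0163 0.0291 0.0216] med z 0.0589
0.055 0.1 531 mid [0.5175 0.2324] size [0.013  0.0284 0.0067] med z 0.0597
```

View pics/w3.png

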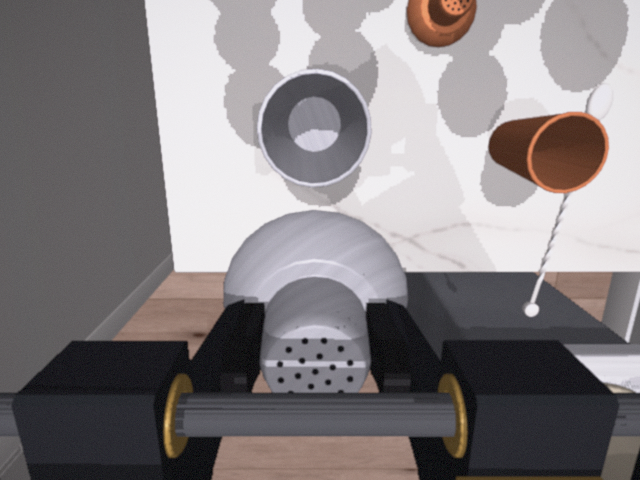

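The view shows the whole rim of the steel tin (centre (315,128)) and the strainer still upright in the jaws. The tin centre is at (0.424, 0.348). I'll move over it and go down to just above the rim.

>>> servo_tool([
  [0,2,-0.05,0,0],
  [0,4.5,-0.05,0,0],
  [0,6.2,-0.05,1,0],
  [0,6.57,-0.05,4,0],
  [0,6.57,-0.05,8,0],
  [0,6.57,-0.05,10.5,0],
  [0,6.57,-0.05,11.5,0],
  [0,6.57,-0.05,11.5,0],
  [0,6.57,-0.05,11.5,0],
])

```text
clock: 6.4
tool_pos: [0.4247, 0.3493, 0.1892]
tcp_rot: [-3.14, 0.001, -0.003]
force: [-0.3, 0.3, -0.6]
grip_width: 0.0385
```

```bash
python3 -c "
from h import *
to(.424,.3484,.1587,0)
f,W,ray,pix=wshot('w4.png')
"
```

```text
clock 6.4 p [0.4247 0.3493 0.1892] yaw -0.0006 F [-0.3  0.3 -0.6] w 0.0385 tilt [ 0.0021  0.0011 -1.    ]
delta cm [-0.07  0.09  3.05] spin -0.001
```

View pics/w4.png

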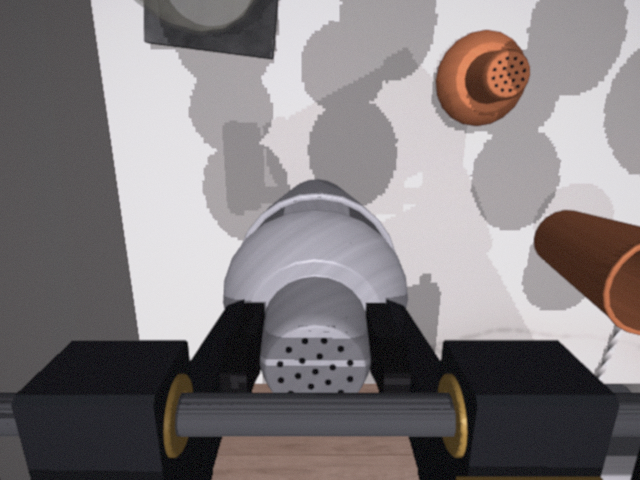

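The view shows the strainer symmetrically over the tin, with the far rim arc even at (318,190). I'll lower it in.

>>> servo_tool([
  [0,-0.05,0.05,0.7,0],
  [0,-0.05,0.05,1.4,0],
  [0,-0.05,0.05,2,0],
  [0,-0.05,0.05,2.4,0],
  [0,-0.05,0.05,2.7,0],
  [0,-0.05,0.05,2.7,0],
])

```text
clock: 7.05
tool_pos: [0.4235, 0.3487, 0.1604]
tcp_rot: [3.141, -0.0, -0.0]
force: [0.4, 0.2, -1.4]
grip_width: 0.0384
```

```bash
python3 -c "
from h import *
to(.424,.3484,.1587,0)
"
```

```text
clock 7.05 p [0.4235 0.3487 0.1604] yaw -0.0002 F [ 0.4  0.2 -1.4] w 0.0384 tilt [-3.e-04 -2.e-04 -1.e+00]
delta cm [0.05 0.03 0.17] spin -0.0
```

>>> servo_tool([
  [0,0,0,0.1,0],
  [0,0,0,0.2,0],
  [0,0,0,0.25,0],
  [0,0,0,0.25,0],
])

```text
clock: 7.45
tool_pos: [0.4239, 0.3488, 0.1589]
tcp_rot: [-3.141, 0.0, -0.002]
force: [0.4, -0.6, 3.8]
grip_width: 0.0391
```

Contact force is 3.8 N at the expected height, so I'll release and retract.

>>> servo_tool([
  [0.7,0,0,0,0],
  [0.7,0,0,0,0],
  [0.9,0,0,0,0],
  [0.9,0,0,0,0],
  [0.9,0,0,-2,0],
  [0.9,0,0,-6,0],
  [0.9,0,0,-10,0],
  [0.9,-3,0,-13,0],
  [0.9,-6,0,-14,0],
  [0.9,-6,0,-14,0],
  [0.9,-6,0,-14,0],
])

```text
clock: 8.55
tool_pos: [0.3635, 0.3488, 0.2982]
tcp_rot: [-3.142, -0.001, -0.001]
force: [0.8, -1.2, -0.5]
grip_width: 0.0792
```

```bash
python3 -c "
from h import *
to(.523,-.238,.26,0)
f,W,ray,pix=wshot('w5.png')
box(W,.423,.348,.07,[(.12,.15),(.14,.2),(.17,.2),(.182,.2)])
"
```

```text
clock 8.55 p [0.3635 0.3488 0.2982] yaw 0.0004 F [ 0.8 -1.2 -0.5] w 0.0792 tilt [ 4.e-04  1.e-04 -1.e+00]
delta cm [15.93 58.69  3.82] spin 0.0
0.12 0.15 3859 mid [0.424  0.3482] size [0.0819 0.0813 0.0212] med z 0.1436
0.14 0.2 9837 mid [0.4229 0.3488] size [0.0737 0.0743 0.0475] med z 0.1539
0.17 0.2 3097 mid [0.4234 0.3487] size [0.0361 0.0358 0.0156] med z 0.1862
0.182 0.2 2931 mid [0.423 0.349] size [0.0348 0.0351 0.0058] med z 0.1862
```

View pics/w5.png

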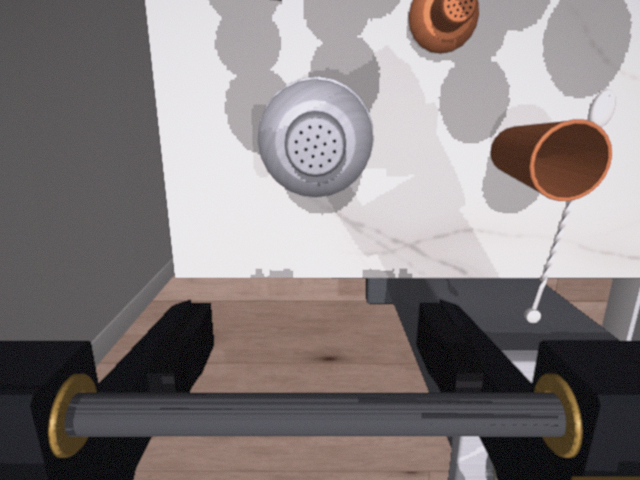

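The view shows the steel strainer seated at (316,140) with its flange flush. The neck top is at 0.186 m as expected. The copper strainer is next, being the nearest part.

>>> servo_tool([
  [0.9,3,2.5,0,0],
  [0.9,6,5,0,0],
  [0.9,9,7.5,0,0],
  [0.9,12,10,0,0],
  [0.9,15,11.6,1,0],
  [0.9,15.5,11.6,4,0],
  [0.9,15.5,11.6,7,0],
  [0.9,15.5,11.6,8,0],
  [0.9,15.5,11.6,8,0],
  [0.9,15.5,11.6,8,0],
])

```text
clock: 9.6
tool_pos: [0.5191, 0.2328, 0.2193]
tcp_rot: [-3.141, 0.0, -0.002]
force: [-0.3, -0.5, 0.3]
grip_width: 0.0794
```

```bash
python3 -c "
from h import *
to(.5245,.2325,.035,0)
f,W,ray,pix=wshot('w6.png')
box(W,.524,.232,.045,[(.01,.1),(.022,.1),(.04,.1),(.055,.1)])
"
```

```text
clock 9.6 p [0.5191 0.2328 0.2193] yaw -0.0002 F [-0.3 -0.5  0.3] w 0.0794 tilt [ 1.5e-03  3.0e-04 -1.0e+00]
delta cm [ 0.51  0.03 18.43] spin -0.0
0.01 0.1 4386 mid [0.5267 0.2317] size [0.0596 0.0605 0.0462] med z 0.0296
0.022 0.1 3797 mid [0.526  0.2319] size [0.0552 0.0555 0.0395] med z 0.0302
0.04 0.1 1399 mid [0.5267 0.232 ] size [0.029  0.0294 0.0211] med z 0.0597
0.055 0.1 1208 mid [0.5261 0.2316] size [0.0281 0.0285 0.0065] med z 0.0599
```

View pics/w6.png

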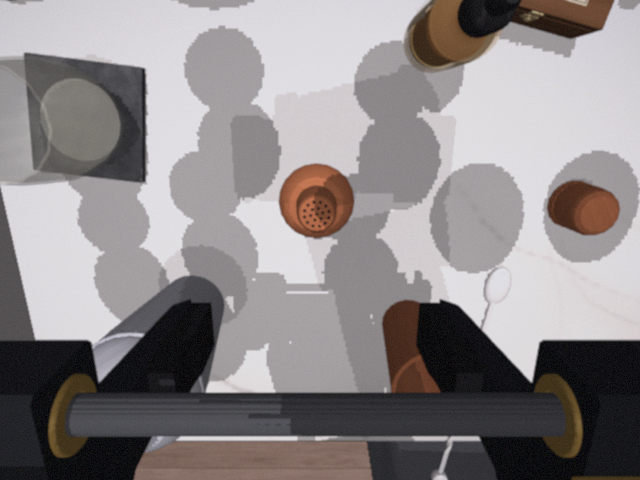

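The view shows the copper strainer at (317,205), centred between the jaws and clear of both tins. I'll descend.

>>> servo_tool([
  [0.7,0.7,0.1,4,0],
  [0.7,0.7,0.1,8,0],
  [0.7,0.7,0.1,12,0],
  [0.7,0.7,0.1,15,0],
  [0.7,0.7,0.1,17,0],
  [0.7,0.7,0.1,18,0],
  [0.7,0.7,0.1,18.4,0],
  [0.7,0.7,0.1,18.4,0],
  [0.7,0.7,0.1,18.4,0],
])

```text
clock: 10.55
tool_pos: [0.5262, 0.2319, 0.0355]
tcp_rot: [-3.141, 0.0, -0.003]
force: [1.2, 0.5, -0.3]
grip_width: 0.0618
```

```bash
python3 -c "
from h import *
to(.526,.2318,.035,0)
"
```

```text
clock 10.55 p [0.5262 0.2319 0.0355] yaw -0.0001 F [ 1.2  0.5 -0.3] w 0.0618 tilt [ 2.2e-03  5.0e-04 -1.0e+00]
delta cm [-0.02  0.01  0.05] spin -0.0
```

>>> servo_tool([
  [0.25,0,0,0,0],
  [0.25,0,0,0,0],
  [0.25,0,0,0,0],
  [0,0,0,0,0],
  [0,0,0,0,0],
  [0,0,0,0,0],
  [0,0,0,0,0],
])

```text
clock: 11.25
tool_pos: [0.5255, 0.2317, 0.0343]
tcp_rot: [-3.142, 0.0, -0.0]
force: [0.2, 0.8, 3.1]
grip_width: 0.0311
```

>>> servo_tool([
  [0,0,0,-1,0],
  [0,0,0,-3,0],
  [0,0,0,-6,0],
  [0,0,0,-10,0],
  [0,0,0,-14,0],
  [0,0,0,-18,0],
  [0,0,0,-21,0],
  [0,0,0,-22,0],
  [0,0,0,-22,0],
])

```text
clock: 12.15
tool_pos: [0.5256, 0.2317, 0.255]
tcp_rot: [-3.141, 0.0, -0.003]
force: [-0.4, -0.7, -0.8]
grip_width: 0.031
```

```bash
python3 -c "
from h import *
to(.34,.1455,.25,0)
"
```

```text
clock 12.15 p [0.5256 0.2317 0.255 ] yaw -0.0002 F [-0.4 -0.7 -0.8] w 0.031 tilt [ 1.7e-03  4.0e-04 -1.0e+00]
delta cm [-18.56   8.63   0.46] spin -0.0
```

>>> servo_tool([
  [0,-1.5,0.7,0,0],
  [0,-5,2.3,0,0],
  [0,-9,4.2,0,0],
  [0,-13,6,0,0],
  [0,-16.5,7.7,0,0],
  [0,-18.3,8.63,0,0],
  [0,-18.5,8.63,0,0],
  [0,-18.5,8.63,0,0],
  [0,-18.5,8.63,0,0],
])

```text
clock: 13.05
tool_pos: [0.3411, 0.1457, 0.2536]
tcp_rot: [3.142, -0.0, -0.002]
force: [-0.3, -0.7, -1.3]
grip_width: 0.031
```

```bash
python3 -c "
from h import *
to(.4048,.1455,.1265,0)
f,W,ray,pix=wshot('w7.png')
box(W,.404,.1455,.05,[(.08,.13),(.098,.13)])
s=robot.state()['tool_pos']
w=(W-s).reshape(-1,3);w=w[(np.hypot(w[:,0],w[:,1])<.05)]
for lo,hi in((-.03,-.012),(-.022,-.015)):
  k=w[(w[:,2]>lo)&(w[:,2]<hi)]
  if len(k): print(lo,hi,len(k),k.min(0).round(4),k.max(0).round(4))
"
```

```text
clock 13.05 p [0.3411 0.1457 0.2536] yaw -0.0001 F [-0.3 -0.7 -1.3] w 0.031 tilt [-0.0011 -0.     -1.    ]
delta cm [ 6.39  0.02 12.7 ] spin -0.0
0.08 0.13 2904 mid [0.4048 0.1451] size [0.0633 0.0631 0.0265] med z 0.1036
0.098 0.13 1850 mid [0.4049 0.1452] size [0.0637 0.0637 0.0086] med z 0.1047
-0.03 -0.012 2107 [ 0.002  -0.0318 -0.0214] [ 0.0324  0.0312 -0.012 ]
-0.022 -0.015 1074 [ 0.002  -0.0318 -0.0214] [ 0.0324  0.0312 -0.015 ]
```

View pics/w7.png

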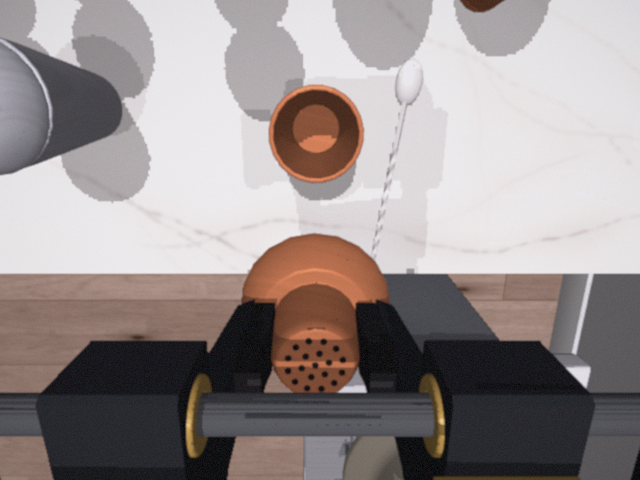

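The view shows the copper tin rim at (316,133) with centre (0.4049, 0.1452), and the copper strainer upright and centred in the jaws. I'll move over and lower.

>>> servo_tool([
  [0,2,0.05,0,0],
  [0,4.5,0.05,0,0],
  [0,6.1,0.05,1,0],
  [0,6.35,0.05,4,0],
  [0,6.35,0.05,7.5,0],
  [0,6.35,0.05,9.2,0],
  [0,6.35,0.05,9.8,0],
  [0,6.35,0.05,9.8,0],
  [0,6.35,0.05,9.8,0],
])

```text
clock: 14.0
tool_pos: [0.4047, 0.1451, 0.157]
tcp_rot: [-3.141, 0.0, -0.002]
force: [0.9, 0.9, -1.2]
grip_width: 0.0305
```

```bash
python3 -c "
from h import *
to(.4049,.1452,.1265,0)
f,W,ray,pix=wshot('w8.png')
"
```

```text
clock 14.0 p [0.4047 0.1451 0.157 ] yaw -0.0 F [ 0.9  0.9 -1.2] w 0.0305 tilt [ 1.4e-03  1.0e-04 -1.0e+00]
delta cm [ 0.02 -0.01  3.05] spin -0.0
```

View pics/w8.png

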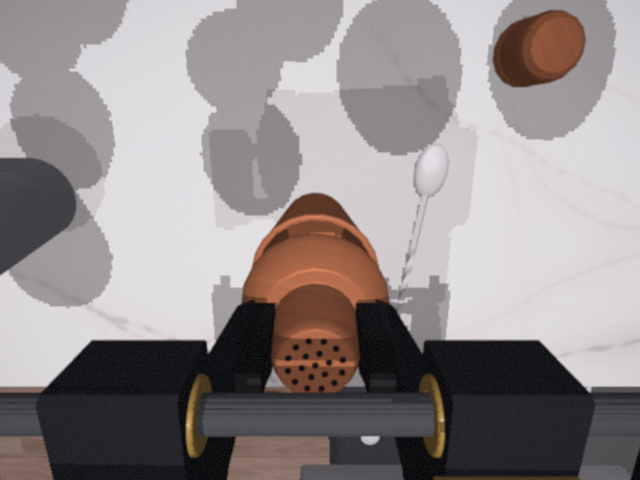

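It shows the copper strainer symmetrical over the tin, the far rim arc even at (316,217). I'll lower it.

>>> servo_tool([
  [0,0,0,0.7,0],
  [0,0,0,1.4,0],
  [0,0,0,2,0],
  [0,0,0,2.4,0],
  [0,0,0,2.75,0],
  [0,0,0,2.85,0],
  [0,0,0,2.85,0],
])

```text
clock: 14.75
tool_pos: [0.404, 0.1449, 0.1277]
tcp_rot: [3.142, -0.0, -0.0]
force: [0.3, -0.5, 0.7]
grip_width: 0.0307
```

>>> servo_tool([
  [0,0,0,0.1,0],
  [0,0,0,0.15,0],
  [0,0,0,0.15,0],
])

```text
clock: 15.05
tool_pos: [0.4042, 0.1449, 0.1265]
tcp_rot: [-3.142, 0.0, -0.001]
force: [-0.0, 0.4, 1.6]
grip_width: 0.0309
```

>>> servo_tool([
  [0,0,0,0.07,0],
  [0,0,0,0.07,0],
  [0,0,0,0.07,0],
])

```text
clock: 15.35
tool_pos: [0.4046, 0.145, 0.1264]
tcp_rot: [-3.141, 0.0, -0.003]
force: [-1.9, -0.2, 9.1]
grip_width: 0.031
```

It has contact (9 N). I'll release, retract and look.

>>> servo_tool([
  [0.7,0,0,-0.05,0],
  [0.7,0,0,-0.05,0],
  [0.8,0,0,-0.05,0],
  [0.8,0,0,-0.05,0],
  [0.8,0,0,-2,0],
  [0.8,0,0,-6,0],
  [0.8,0,0,-10,0],
  [0.8,-3,0,-12,0],
  [0.8,-6,0,-13,0],
  [0.8,-6,0,-13,0],
  [0.8,-6,0,-13,0],
])

```text
clock: 16.45
tool_pos: [0.3442, 0.1449, 0.2556]
tcp_rot: [-3.142, 0.0, -0.002]
force: [-0.1, -0.5, 0.8]
grip_width: 0.0703
```

```bash
python3 -c "
from h import *
to(.51,.006,.2,0)
f,W,ray,pix=wshot('w9.png')
box(W,.404,.145,.05,[(.1,.12),(.14,.2),(.148,.2)])
box(W,.52,.0055,.04,[(.015,.1),(.03,.1)])
"
```

```text
clock 16.45 p [0.3442 0.1449 0.2556] yaw -0.0001 F [-0.1 -0.5  0.8] w 0.0703 tilt [ 1.e-03  1.e-04 -1.e+00]
delta cm [16.58 13.89  5.58] spin -0.0
0.1 0.12 2553 mid [0.4051 0.1449] size [0.0629 0.0628 0.0162] med z 0.1155
0.14 0.2 2107 mid [0.4046 0.1448] size [0.0288 0.0286 0.0118] med z 0.1521
0.148 0.2 2042 mid [0.4043 0.1448] size [0.0284 0.0286 0.0059] med z 0.1521
0.015 0.1 428 mid [0.5045 0.0099] size [0.0088 0.0274 0.0238] med z 0.0303
0.03 0.1 218 mid [0.5033 0.0079] size [0.0052 0.024  0.0088] med z 0.0347
```

View pics/w9.png

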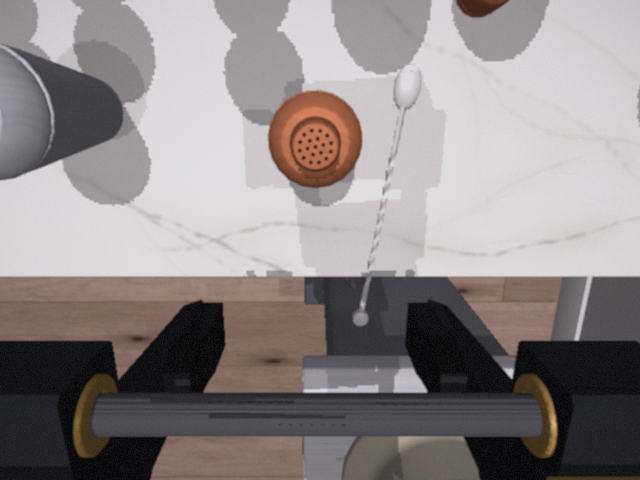

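The view shows the copper strainer flush in its tin at (315,139), its neck top at 0.152 m as expected. The copper cap is next.

>>> servo_tool([
  [0.8,4,3,0,0],
  [0.8,7.5,6,0,0],
  [0.8,11,9,0,0],
  [0.8,15,12,0,0],
  [0.8,17.5,13.9,1,0],
  [0.8,17.5,13.9,4,0],
  [0.8,17.5,13.9,5.5,0],
  [0.8,17.5,13.9,5.5,0],
  [0.8,17.5,13.9,5.5,0],
])

```text
clock: 17.4
tool_pos: [0.5194, 0.0057, 0.2004]
tcp_rot: [-3.141, 0.001, 0.001]
force: [-1.2, -0.4, 0.7]
grip_width: 0.0708
```

```bash
python3 -c "
from h import *
to(.52,.0055,.012,0)
f,W,ray,pix=wshot('w10.png')
box(W,.52,.0055,.035,[(.008,.1),(.015,.1),(.03,.1),(.037,.1)])
"
```

```text
clock 17.4 p [0.5194 0.0057 0.2004] yaw -0.0004 F [-1.2 -0.4  0.7] w 0.0708 tilt [-5.e-04  1.e-04 -1.e+00]
delta cm [ 0.07  0.02 18.84] spin -0.0
0.008 0.1 2268 mid [0.5218 0.0068] size [0.0372 0.0383 0.0317] med z 0.0385
0.015 0.1 2189 mid [0.5217 0.0068] size [0.0369 0.0383 0.0252] med z 0.0386
0.03 0.1 1988 mid [0.5214 0.0068] size [0.0364 0.0382 0.0105] med z 0.0388
0.037 0.1 1496 mid [0.5205 0.0069] size [0.0319 0.0328 0.0041] med z 0.0392
```

View pics/w10.png

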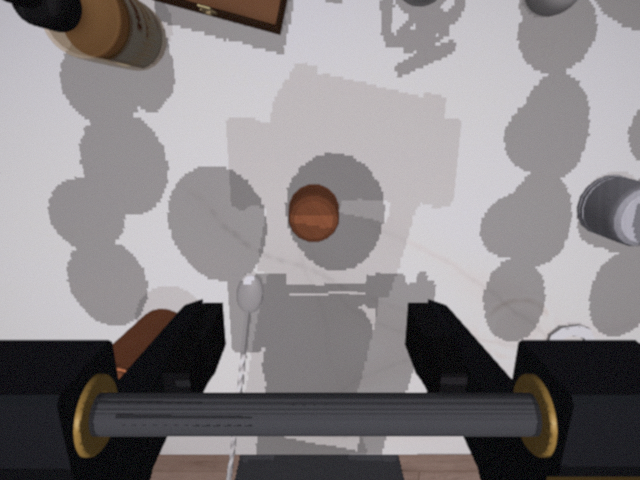

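The view shows the copper cap at (314,213), centre (0.521, 0.007), with the spoon clear of the fingers. I'll descend.

>>> servo_tool([
  [0.75,0.15,-0.1,4,0],
  [0.75,0.15,-0.1,8,0],
  [0.75,0.15,-0.1,12,0],
  [0.75,0.15,-0.1,15.5,0],
  [0.75,0.15,-0.1,17.5,0],
  [0.75,0.15,-0.1,18.6,0],
  [0.75,0.15,-0.1,19,0],
  [0.75,0.15,-0.1,19,0],
])

```text
clock: 18.25
tool_pos: [0.5211, 0.0068, 0.0112]
tcp_rot: [3.141, -0.0, 0.002]
force: [-0.3, 0.1, 1.1]
grip_width: 0.0659
```

>>> servo_tool([
  [0.75,0,0,0,0],
  [0.35,0,0,0,0],
  [0.35,0,0,0,0],
  [0,0,0,0,0],
  [0,0,0,0,0],
  [0,0,0,0,0],
  [0,0,0,0,0],
  [0,0,0,0,0],
])

```text
clock: 19.05
tool_pos: [0.5206, 0.0068, 0.0106]
tcp_rot: [3.141, -0.0, 0.0]
force: [-0.2, -0.5, 2.8]
grip_width: 0.0411
```

>>> servo_tool([
  [0,0,0,-1,0],
  [0,0,0,-3,0],
  [0,0,0,-6,0],
  [0,0,0,-10,0],
  [0,0,0,-14,0],
  [0,0,0,-18,0],
  [0,0,0,-22,0],
  [0,0,0,-24,0],
  [0,0,0,-24,0],
  [0,0,0,-24,0],
])

```text
clock: 20.05
tool_pos: [0.52, 0.007, 0.2498]
tcp_rot: [-3.141, 0.0, 0.002]
force: [0.0, 0.6, -0.5]
grip_width: 0.0406
```

```bash
python3 -c "
from h import *
to(.34,.1448,.25,0)
f,W,ray,pix=wshot('w11.png')
s=robot.state()['tool_pos']
w=(W-s).reshape(-1,3);w=w[(np.hypot(w[:,0],w[:,1])<.04)]
for lo,hi in((-.03,0),(.005,.01),(.02,.04)):
  k=w[(w[:,2]>lo)&(w[:,2]<hi)]
  if len(k): print(lo,hi,len(k),k.min(0).round(4),k.max(0).round(4))
"
```

```text
clock 20.05 p [0.52   0.007  0.2498] yaw -0.0002 F [ 0.   0.6 -0.5] w 0.0406 tilt [-1.1e-03  3.0e-04 -1.0e+00]
delta cm [-18.   -13.78   0.  ] spin -0.0
-0.03 0 1069 [ 0.0034 -0.0243 -0.0112] [ 0.0214  0.0267 -0.    ]
0.005 0.01 1157 [ 0.0007 -0.0343  0.005 ] [0.0208 0.0338 0.01  ]
0.02 0.04 12868 [-0.0099 -0.0375  0.02  ] [0.0203 0.0371 0.04  ]
```

View pics/w11.png

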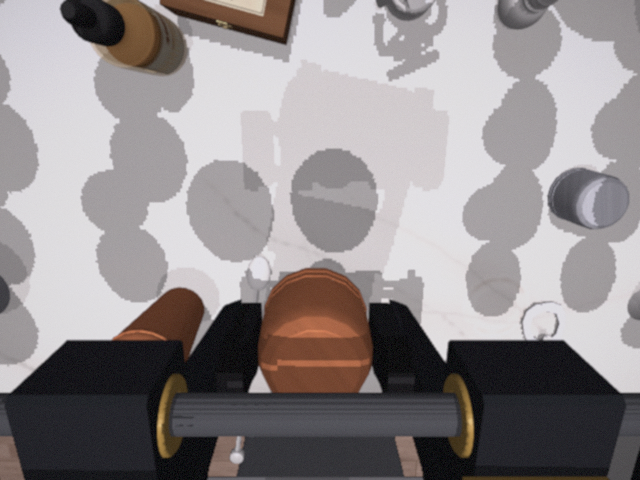

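The view shows the copper cap upright and centred in the jaws (316,330). I'll carry it over the copper neck.

>>> servo_tool([
  [0,-1,-1.2,0,0],
  [0,-3,-3.6,0,0],
  [0,-6,-7.2,0,0],
  [0,-9,-10.7,0,0],
  [0,-10.8,-12.9,0,0],
  [0,-11.54,-13.78,0,0],
  [0,-11.54,-13.78,2,0],
  [0,-11.54,-13.78,5,0],
  [0,-11.54,-13.78,7,0],
  [0,-11.54,-13.78,7.3,0],
  [0,-11.54,-13.78,7.3,0],
  [0,-11.54,-13.78,7.3,0],
])

```text
clock: 21.3
tool_pos: [0.4056, 0.1446, 0.1784]
tcp_rot: [-3.141, 0.001, -0.002]
force: [0.2, -0.0, 0.2]
grip_width: 0.0411
```

```bash
python3 -c "
from h import *
to(.4046,.1448,.1326,0)
f,W,ray,pix=wshot('w12.png')
f=snap('top','t12.png'); cv2.imwrite('pics/t12c.png',cv2.resize(f['img'][210:310,200:330],None,fx=5,fy=5,interpolation=cv2.INTER_CUBIC))
"
```

```text
clock 21.3 p [0.4056 0.1446 0.1784] yaw -0.0004 F [ 0.2 -0.   0.2] w 0.0411 tilt [ 1.4e-03  1.0e-04 -1.0e+00]
delta cm [-0.11 -0.01  4.58] spin -0.0
```

View pics/w12.png

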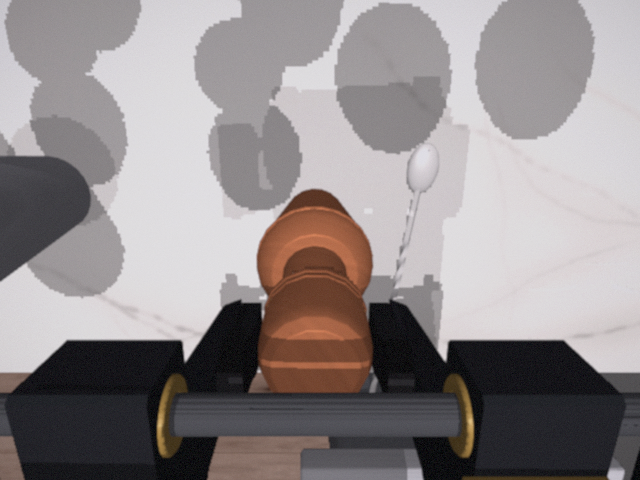

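The view shows the cap aligned above the copper neck (neck visible at (315,262)). I'll lower gently.

>>> servo_tool([
  [0,-0.1,0,0.8,0],
  [0,-0.1,0,1.4,0],
  [0,-0.1,0,1.8,0],
  [0,-0.1,0,2.2,0],
  [0,-0.1,0,2.6,0],
  [0,-0.1,0,2.6,0],
])

```text
clock: 22.0
tool_pos: [0.4039, 0.1447, 0.151]
tcp_rot: [3.142, -0.0, -0.001]
force: [0.5, -0.3, -0.4]
grip_width: 0.041
```

>>> servo_tool([
  [0,0,0,0.5,0],
  [0,0,0,1,0],
  [0,0,0,1.4,0],
  [0,0,0,1.7,0],
  [0,0,0,1.7,0],
])

```text
clock: 22.5
tool_pos: [0.4039, 0.1447, 0.1341]
tcp_rot: [3.141, -0.0, -0.001]
force: [-0.7, -0.0, -0.2]
grip_width: 0.041
```

>>> servo_tool([
  [0,0,0,0.1,0],
  [0,0,0,0.15,0],
  [0,0,0,0.2,0],
  [0,0,0,0.2,0],
])

```text
clock: 22.9
tool_pos: [0.4043, 0.1447, 0.1328]
tcp_rot: [-3.142, 0.0, -0.001]
force: [-0.9, -0.8, 2.5]
grip_width: 0.0411
```

>>> servo_tool([
  [0,0,0,0.06,0],
  [0,0,0,0.08,0],
  [0,0,0,0.08,0],
])

```text
clock: 23.2
tool_pos: [0.4046, 0.1448, 0.1325]
tcp_rot: [-3.142, 0.0, -0.003]
force: [-2.2, -0.5, 9.3]
grip_width: 0.041
```

>>> servo_tool([
  [0.7,0,0,0,0],
  [0.7,0,0,0,0],
  [0.8,0,0,0,0],
  [0.8,0,0,0,0],
  [0.8,0,0,-2,0],
  [0.8,0,0,-6,0],
  [0.8,0,0,-10,0],
  [0.8,-3,0,-12,0],
  [0.8,-6,0,-12.5,0],
  [0.8,-6,0,-12.5,0],
  [0.8,-6,0,-12.5,0],
])

```text
clock: 24.3
tool_pos: [0.3442, 0.1448, 0.2568]
tcp_rot: [-3.142, 0.0, -0.001]
force: [0.6, 0.3, 0.2]
grip_width: 0.0704
```

```bash
python3 -c "
from h import *
to(.52,-.238,.25,0)
f,W,ray,pix=wshot('w13.png')
box(W,.404,.145,.05,[(.1,.12),(.145,.2),(.157,.2)])
"
```

```text
clock 24.3 p [0.3442 0.1448 0.2568] yaw -0.0 F [0.6 0.3 0.2] w 0.0704 tilt [ 9.e-04  0.e+00 -1.e+00]
delta cm [17.58 38.27  0.7 ] spin -0.0
0.1 0.12 2502 mid [0.4051 0.1451] size [0.0631 0.0624 0.0165] med z 0.1154
0.145 0.2 3721 mid [0.4042 0.1446] size [0.0376 0.0375 0.0116] med z 0.161
0.157 0.2 3288 mid [0.404  0.1448] size [0.0349 0.0352 0.0062] med z 0.1611
```

View pics/w13.png

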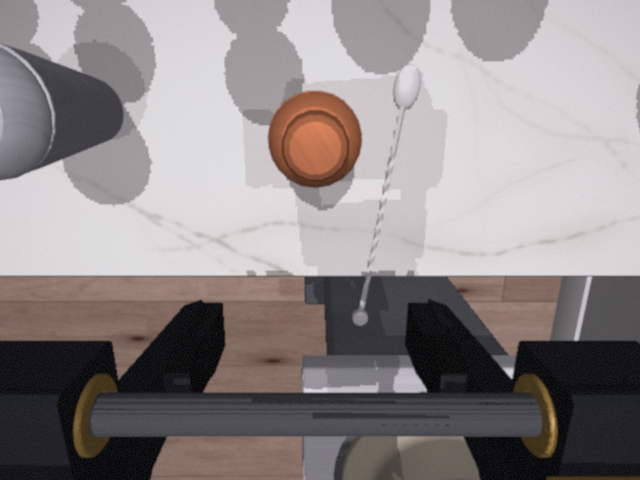

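The view shows the copper shaker complete at (315,139). The cap top measures 0.161 m, matching home, and the tin hasn't moved. The steel cap is next.

>>> servo_tool([
  [0.95,2,4.3,0,0],
  [0.95,4,8.7,0,0],
  [0.95,6,13,0,0],
  [0.95,8,17.4,0,0],
  [0.95,10,21.7,0,0],
  [0.95,12,26,0,0],
  [0.95,14,30.4,0,0],
  [0.95,16,34.7,0,0],
  [0.95,17.6,38.2,2,0],
  [0.95,17.6,38.2,5,0],
  [0.95,17.6,38.2,5.5,0],
  [0.95,17.6,38.2,5.5,0],
])

```text
clock: 25.55
tool_pos: [0.5199, -0.2371, 0.2008]
tcp_rot: [-3.14, 0.0, 0.003]
force: [0.2, 0.5, 0.2]
grip_width: 0.0837
```

>>> servo_tool([
  [0.95,0,0,0,0],
  [0.95,0,0,0,0],
])

```text
clock: 25.75
tool_pos: [0.5205, -0.2372, 0.2033]
tcp_rot: [3.14, 0.001, 0.003]
force: [0.4, 0.3, 0.3]
grip_width: 0.0835
```

```bash
python3 -c "
from h import *
to(.523,-.2377,.011,0)
f,W,ray,pix=wshot('w14.png')
box(W,.523,-.2377,.04,[(.008,.1),(.02,.1),(.035,.1),(.043,.1)])
box(W,.409,-.333,.04,[(.03,.1)])
"
```

```text
clock 25.75 p [ 0.5205 -0.2372  0.2033] yaw 0.0005 F [0.4 0.3 0.3] w 0.0835 tilt [ 0.0021 -0.0015 -1.    ]
delta cm [ 0.21  0.03 19.23] spin 0.001
0.008 0.1 3378 mid [ 0.5252 -0.2388] size [0.0452 0.0458 0.0379] med z 0.0448
0.02 0.1 3238 mid [ 0.525  -0.2389] size [0.045  0.0459 0.0256] med z 0.0448
0.035 0.1 3032 mid [ 0.5245 -0.239 ] size [0.0446 0.0459 0.0111] med z 0.045
0.043 0.1 2430 mid [ 0.5236 -0.2392] size [0.0409 0.0404 0.0042] med z 0.0452
0.03 0.1 725 mid [ 0.4094 -0.3252] size [0.0322 0.0261 0.0583] med z 0.0702
```

View pics/w14.png

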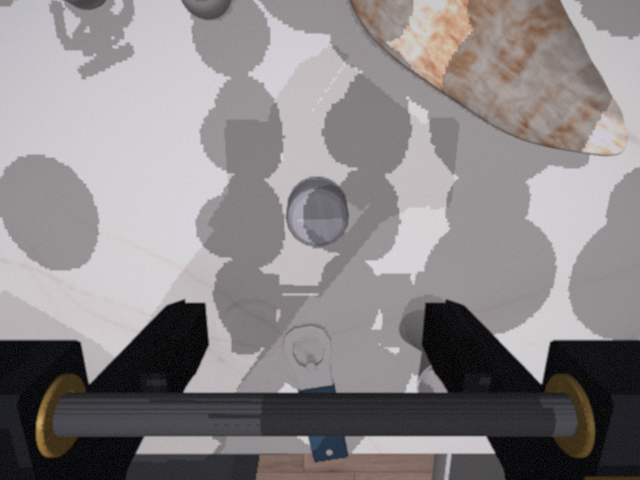

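The view shows the steel cap at (317,212), centre (0.5245, -0.239). The jigger (430,340) and board are clear of the descent.

>>> servo_tool([
  [0.85,0.4,0.15,4,0],
  [0.85,0.4,0.15,8,0],
  [0.85,0.4,0.15,12,0],
  [0.85,0.4,0.15,15.5,0],
  [0.85,0.4,0.15,17.7,0],
  [0.85,0.4,0.15,18.8,0],
  [0.85,0.4,0.15,19.1,0],
  [0.85,0.4,0.15,19.1,0],
  [0.85,0.4,0.15,19.1,0],
])

```text
clock: 26.7
tool_pos: [0.5247, -0.2392, 0.0121]
tcp_rot: [3.14, -0.0, 0.003]
force: [0.7, 0.4, -0.3]
grip_width: 0.075
```

>>> servo_tool([
  [0.6,0,0,0,0],
  [0.6,0,0,0,0],
  [0.4,0,0,0,0],
  [0,0,0,0,0],
  [0,0,0,0,0],
  [0,0,0,0,0],
  [0,0,0,0,0],
  [0,0,0,0,0],
])

```text
clock: 27.5
tool_pos: [0.5241, -0.2388, 0.0108]
tcp_rot: [3.142, -0.0, 0.0]
force: [0.2, 0.2, 2.9]
grip_width: 0.05
```

>>> servo_tool([
  [0,0,0,-1,0],
  [0,0,0,-3,0],
  [0,0,0,-6,0],
  [0,0,0,-10,0],
  [0,0,0,-14,0],
  [0,0,0,-18,0],
  [0,0,0,-22,0],
  [0,0,0,-25,0],
  [0,0,0,-26,0],
  [0,0,0,-26,0],
  [0,0,0,-26,0],
])

```text
clock: 28.6
tool_pos: [0.5236, -0.2385, 0.2689]
tcp_rot: [-3.14, 0.0, 0.004]
force: [0.5, 0.2, -1.4]
grip_width: 0.0498
```

```bash
python3 -c "
from h import *
to(.4232,.3488,.27,0)
f,W,ray,pix=wshot('w15.png')
s=robot.state()['tool_pos']
w=(W-s).reshape(-1,3);w=w[(np.hypot(w[:,0],w[:,1])<.045)]
for lo,hi in((-.03,0),(-.03,-.005),(.005,.01),(.02,.04)):
  k=w[(w[:,2]>lo)&(w[:,2]<hi)]
  if len(k): print(lo,hi,len(k),k.min(0).round(4),k.max(0).round(4))
"
```

```text
clock 28.6 p [ 0.5236 -0.2385  0.2689] yaw -0.0003 F [ 0.5  0.2 -1.4] w 0.0498 tilt [-0.0023  0.0017 -1.    ]
delta cm [-1.005e+01 -5.873e+01  2.000e-02] spin -0.0
-0.03 0 1308 [ 0.0014 -0.0344 -0.0116] [ 0.0252  0.0323 -0.    ]
-0.03 -0.005 759 [ 0.002  -0.0254 -0.0116] [ 0.0252  0.0241 -0.005 ]
0.005 0.01 1249 [ 0.0006 -0.0393  0.005 ] [0.0243 0.0383 0.01  ]
0.02 0.04 16659 [-0.0085 -0.0421  0.02  ] [0.0243 0.041  0.04  ]
```

View pics/w15.png

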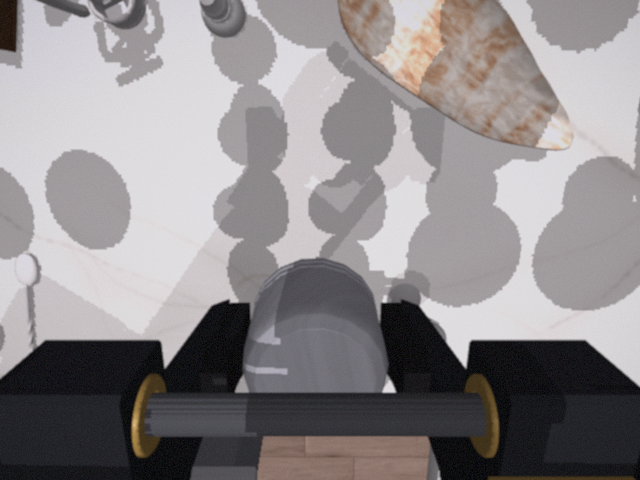

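The view shows the steel cap upright and centred in the jaws (316,330). I'll carry it to the steel shaker.

>>> servo_tool([
  [0,-0.3,-1.5,0,0],
  [0,-0.9,-5,0,0],
  [0,-1.7,-10,0,0],
  [0,-2.6,-15,0,0],
  [0,-3.4,-20,0,0],
  [0,-4.3,-25,0,0],
  [0,-5.1,-30,0,0],
  [0,-6,-35,0,0],
  [0,-6.8,-40,0,0],
  [0,-7.7,-45,0,0],
  [0,-8.6,-50,0,0],
  [0,-9.2,-53,0,0],
])

```text
clock: 29.85
tool_pos: [0.4299, 0.2941, 0.2699]
tcp_rot: [3.141, 0.003, -0.002]
force: [-0.1, -1.5, -1.1]
grip_width: 0.0501
```

```bash
python3 -c "
from h import *
to(.423,.3488,.205,0)
"
```

```text
clock 29.85 p [0.4299 0.2941 0.2699] yaw 0.0017 F [-0.1 -1.5 -1.1] w 0.0501 tilt [-1.5e-03 -1.0e-04 -1.0e+00]
delta cm [-0.67 -5.47  6.49] spin 0.002
```

>>> servo_tool([
  [0,-0.4,-3,0,0],
  [0,-0.8,-5.2,0,0],
  [0,-0.85,-5.7,0,0],
  [0,-0.85,-5.7,2,0],
  [0,-0.85,-5.7,5,0],
  [0,-0.85,-5.7,6,0],
  [0,-0.85,-5.7,6,0],
  [0,-0.85,-5.7,6,0],
])

```text
clock: 30.65
tool_pos: [0.424, 0.3481, 0.2118]
tcp_rot: [-3.141, 0.001, -0.002]
force: [-0.2, -0.1, 0.0]
grip_width: 0.0493
```

```bash
python3 -c "
from h import *
to(.423,.3488,.165,0)
f,W,ray,pix=wshot('w16.png')
"
```

```text
clock 30.65 p [0.424  0.3481 0.2118] yaw -0.0005 F [-0.2 -0.1  0. ] w 0.0493 tilt [ 1.2e-03  5.0e-04 -1.0e+00]
delta cm [-0.1  -0.07  4.68] spin -0.001
```

View pics/w16.png

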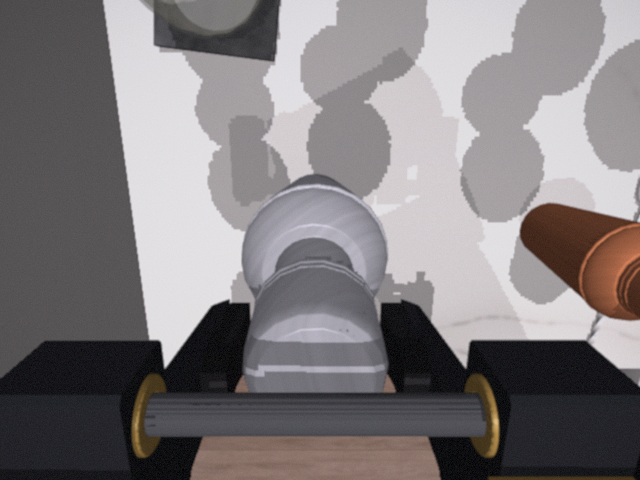

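The view shows the cap over the steel neck (neck at (313,255), cap at (316,330)), almost centred. I'll trim 1 mm and lower.

>>> servo_tool([
  [0,-0.07,-0.07,0.6,0],
  [0,-0.07,-0.07,1.2,0],
  [0,-0.07,-0.07,1.7,0],
  [0,-0.07,-0.07,2.2,0],
  [0,-0.07,-0.07,2.6,0],
  [0,-0.07,-0.07,2.6,0],
])

```text
clock: 31.3
tool_pos: [0.4227, 0.3488, 0.1841]
tcp_rot: [3.141, -0.0, -0.002]
force: [0.2, 0.1, -0.9]
grip_width: 0.0497
```

>>> servo_tool([
  [0,0,0,0.5,0],
  [0,0,0,1,0],
  [0,0,0,1.5,0],
  [0,0,0,1.8,0],
  [0,0,0,1.8,0],
])

```text
clock: 31.8
tool_pos: [0.4228, 0.3488, 0.1662]
tcp_rot: [3.141, -0.0, -0.001]
force: [-0.5, -0.7, -0.2]
grip_width: 0.0501
```

>>> servo_tool([
  [0,0,0,0.1,0],
  [0,0,0,0.2,0],
  [0,0,0,0.2,0],
])

```text
clock: 32.1
tool_pos: [0.4231, 0.349, 0.1651]
tcp_rot: [-3.141, 0.0, -0.001]
force: [-0.4, -0.3, 1.5]
grip_width: 0.0497
```

>>> servo_tool([
  [0,0,0,0.06,0],
  [0,0,0,0.1,0],
  [0,0,0,0.1,0],
])

```text
clock: 32.4
tool_pos: [0.4233, 0.3491, 0.1648]
tcp_rot: [-3.141, 0.0, -0.003]
force: [-1.2, -1.1, 8.0]
grip_width: 0.0502
```

>>> servo_tool([
  [0.8,0,0,0,0],
  [0.8,0,0,0,0],
  [0.9,0,0,0,0],
  [0.9,0,0,0,0],
  [0.9,0,0,-2,0],
  [0.9,0,0,-6,0],
  [0.9,0,0,-10,0],
  [0.9,-3,0,-13,0],
  [0.9,-6,0,-15,0],
  [0.9,-6,0,-15,0],
  [0.9,-6,0,-15,0],
])

```text
clock: 33.5
tool_pos: [0.3629, 0.349, 0.3137]
tcp_rot: [-3.141, -0.001, -0.001]
force: [-0.1, 1.0, -0.6]
grip_width: 0.0793
```

```bash
python3 -c "
from h import *
to(.423,.3488,.165,0)
f,W,ray,pix=wshot('w17.png')
box(W,.423,.349,.06,[(.12,.15),(.165,.23),(.195,.23)])
box(W,.404,.145,.05,[(.1,.12),(.145,.2)])
f=snap('top','t17.png');f=snap('side','s17.png')
f=np.load('pics/t17.npz');z=f['z_map'];v,u=np.mgrid[:480,:640]
P=np.stack([(u-f['cx'])/f['fx']*z,(v-f['cy'])/f['fy']*z,z],-1);W=(P-f['t'])@f['R']
box(W,.409,-.333,.04,[(.03,.12)]); W0=np.load('pics/W.npy');box(W0,.409,-.333,.04,[(.03,.12)])
"
```

```text
clock 33.5 p [0.3629 0.349  0.3137] yaw 0.0004 F [-0.1  1.  -0.6] w 0.0793 tilt [ 6.e-04  2.e-04 -1.e+00]
delta cm [ 6.    0.02 14.87] spin 0.0
0.12 0.15 3532 mid [0.4239 0.3483] size [0.0818 0.081  0.0214] med z 0.1434
0.165 0.23 4770 mid [0.4229 0.3489] size [0.0454 0.0452 0.0109] med z 0.1992
0.195 0.23 4371 mid [0.4227 0.3489] size [0.0434 0.0432 0.0063] med z 0.1993
0.1 0.12 2065 mid [0.4052 0.1521] size [0.0626 0.0507 0.0196] med z 0.1138
0.145 0.2 2837 mid [0.4047 0.147 ] size [0.0378 0.0358 0.0178] med z 0.1604
0.03 0.12 232 mid [ 0.4086 -0.3333] size [0.0409 0.0411 0.0625] med z 0.0738
0.03 0.12 233 mid [ 0.4088 -0.3331] size [0.0412 0.0415 0.0607] med z 0.0741
```

View pics/w17.png

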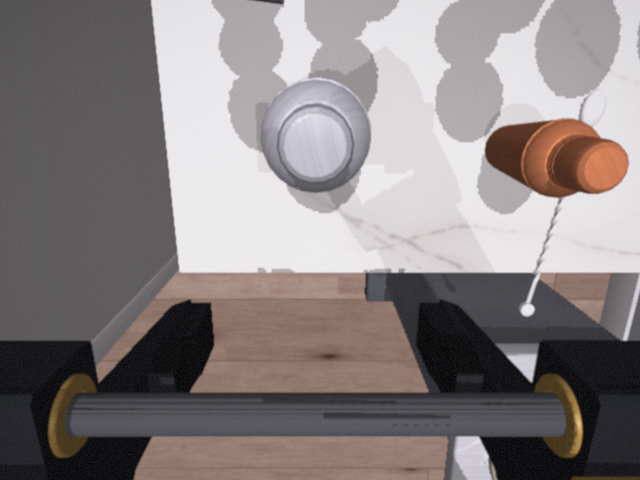

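View pics/s17.png

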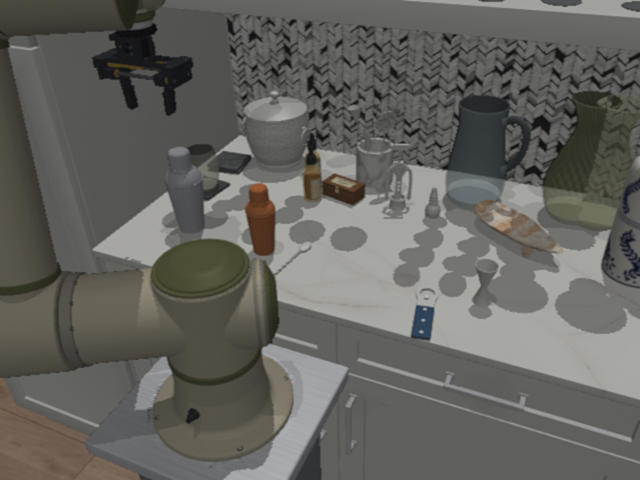

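Both shakers stand complete: steel at (185,190) and copper at (262,220) in the side view, with the jigger at (485,282) as before. The steel cap top is at 0.199 m (0.154 + 0.045, so home). The gripper is clear, so I'll hand in.

```bash
python3 -c "
from h import *
print(robot.sign_off())"
```

```text
the job is handed in; nothing more can be done
None
```

Both shakers are back together where their tins stand, and I handed the job in at about 34 s with the gripper clear. Each strainer is seated in its tin and each cap pushed home over its neck.

- **Strainer heights:** the tops of the necks measured 0.186 m (steel) and 0.152 m (copper), both as expected when seated.
- **Cap heights:** the cap tops measured 0.199 m (steel) and 0.161 m (copper), matching each cap's height as measured on the bar plus its home position.
- **Forces:** each part was set down with a contact force below 10 N.
- **Tins and jigger:** the steel tin, copper tin and jigger all read within 1 mm of where they started.
- **One disagreement:** the last wrist view put the copper shaker about 7 mm off in y at the flange. In that view the shaker is seen at an angle and its cap hides part of the flange. The straight-on view after its cap went on showed no shift, so I take this as a viewing effect.

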